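Click a contactor into its rail notch and hold it

ROBOT

A 6-joint arm with a two-finger parallel gripper is mounted at the origin on the work surface. World frame = base frame: x ahead of the robot, y to its left, z up, the work surface at z = 0. Lengths are in m, angles in rad, forces in N, time in s.
With the tool pointing down it reaches from about 0.425 to 0.95 m from the base axis. Payload 3.5 kg.
Tool frame: the origin (TCP) lies between the finger pads, 19 mm behind the fingertips; this is the grasp point; z points along the fingers, y is the direction in which the jaws open and shut (so a half turn about z gives the same grasp; the last joint's range is limited). The gripper opens to 85 mm and grips with 20 to 120 N. Pads are 22 mm wide; open, the fingers measure 114 mm over their backs; the gripper's body (76 mm by 85 mm) begins 54 mm behind the grasp point. The pads swing forward as they close: fully open they stand 13 mm farther back than shut.
Start: joints at [-1.414, 0.286, 1.577, -0, 1.279, -0.15], TCP at [0.204, -0.643, 0.25] pointing down, gripper open.
Joint ranges: [-2.77, 2.77], [-0.9, 2.22], [0.21, 2.48], [-1.53, 4.67], [0.24, 2.81], [-2.84, 2.84]. Speed limits (rad/s): [2.79, 2.79, 3.14, 3.14, 3.14, 3.14].

INTERFACE

Orientations are given as a unit quaternion [x, y, z, w].
In Python, from plant import ctrl, eyes, ticket gives the robot as it stands.
- The arm moves only by the tool send_rows, never from a script. Its arguments are lists of equal length, an entry for each row: "translation": the shift along the tool's x, y, z in units of 30 mm (1.0 is 30 mm), a list of three; "rotation": the turn, a rotation vector about the tool's x, y, z in units of 5 degrees (1.0 is 5 degrees), a list of three; "grip": the finger opening in mm, from 0 to 85.4. A call has 1 to 5 rows; each row shifts and turns the commanded pose from where the row before left it, along the tool's axes as they then stand; what a row does not reach is not made up. A row lasts 1/8 s, in which the tool goes at most 62.5 mm and 10.7 degrees, less where a joint would pass 70% of its speed; a pose out of reach is approached as far as the arm can. A call is refused whole if a number of a shift passes 1 or a number of a turn 1, either way. A call with a gripper value outside its range is refused whole. The fingers move at their own pace and stop on an object; "squeeze" is the grip in N (left out, the last holds). Time passes only in rows, so rows that do not move let the fingers close. It gives the time, the measured TCP pose, the force and the opening at its end, in the units of the state.
- ctrl.get_state(): the state, without advancing time (a new reading comes with each control period).
- eyes.read_camera(name): name is "scene" or "top"; returns a dict with "image" (384x512x3 uint8, blue, green, red), "mtx" (3x3 intrinsics, pixels), "dist_coeffs" ([k1, k2, p1, p2, k3] as OpenCV has them; the pictures are not rectified), "xyz" and "orientation" of the camera in the world. Camera axes: x right, y down, z forward; pixel columns grow to the right and rows downward; lengths in m; the calibration is good to about 2 mm. A picture is of the moment at which its call begins. There is no depth.
- ticket.sign_off(): hands the job in, once; it reports no verdict.
The state is a dict: "time": time; "qpos": joint angles; "dq": joint speeds; "joint_efforts": joint torques, N m; "eef_pos": TCP position; "tcp_rot": TCP orientation; "contact_force": force on the tool from outside, world axes, zero at the start; "wrist_torque": the same for the moment, N m; "opening": opening from 0.0 (shut) to 1.0 (fully open).
Only numpy, scipy, OpenCV 4.12 (cv2) and the standard library are available. Lean on these libraries where they do the work, as an engineer would, in place of code of your own. Each camera call takes 0.05 s, during which the arm holds its last target. There are 200 camera calls.

TASK

Grip the black contactor gently (its plastic housing cracks if squeezed hard) and slide it along its rail towards the green-and-grey terminal block until you feel its spring ball click into the notch; do not run it on into the terminal block. Finish with the contactor still in your gentle grip, standing still with the ball in the notch, so that a colleague can drive its screws, and leave the loose parts in the tray alone.

Things in the scene. Friction and masses are not known exactly. Their poses are not given: they have to be found in the camera images.
- contactor: Black contactor on the rail: foot block 76 (x) x 45 (y) x 29 mm high, on it a dark grey head 45 x 45 x 40 mm high to grip from above (any two sides). Origin: centre of the foot block's underside; z up, y along the rail towards the terminal block. It only slides along y, friction 2 to 3 N. More than 50 N on a finger cracks it; 20 to 35 N is a good grip.
- contactor_top (a point): Centre of the top of the contactor's head (two blue stripes, red pin), 69 mm above the contactor's origin, 109 mm above the table. The head's vertical sides reach from here down 40 mm.
- rail_foot (a joint): Position of the contactor along the rail in m: about 0 at the end clamp, growing towards the terminal block, 0.150 when it touches the terminal block. Starts between 0 and 0.045. The only notch lies somewhere between 0.085 and 0.125 (different on each panel, not reported).
- pin (a joint): Drop of the ball under the contactor in m: 0 riding on the strip in the rail, about 0.004 in the notch (over 0.002 counts as seated: within some 1.5 mm of the notch). The red 8 mm pin on the contactor's top sinks with it, from 5 mm proud to 1 mm. The ball pulls the contactor in over the last 6 mm, then resists being pushed out with about 15 N along the rail.
- terminal_block: Green and grey terminal block fixed to the rail, 48 (x) x 48 (y) x 30 mm high, its top 60 mm above the table. Origin: middle of the bottom edge of the face that looks at the contactor, on the rail (30 mm above the table); y points away from the contactor.
- tray: White sheet-metal tray fixed on the bench, 330 (x) x 460 (y) mm, floor 4 mm thick, walls up to 43 mm above the table. Origin: centre of its underside. The rail runs along its y through its centre. Also fixed in it: a circuit board at -x, -y (up to 41 mm above the table) and a finned heat sink at +x, +y (up to 38 mm).
- capacitor: Loose black can, diameter 32, 44 mm high, standing in the tray. Origin: centre of its underside. Leave alone.
- choke: Loose copper-coloured ring, diameter 42, 16 mm high, lying in the tray. Origin: centre of its underside. Leave alone.
- relay: Loose orange block 28 x 34 x 26 mm high, lying in the tray. Origin: centre of its underside. Leave alone.

How it is judged:
By the outcome, as a careful person would: the job done as asked, in the order asked, and still so for the second after the job is handed in, while the arm keeps its last pose, push and grip.
It also fails if it takes over 35 s, if anything falls off the work surface, if the arm or the gripper's body presses on something with over 40 N, if the wrist force passes 120 N, or if a joint passes its speed limit or range.

## Working session

There is one attempt and no reset: what is moved stays moved. The work goes in short steps, Python scripts to look and compute and a tool call to move; the robot and the scene stay as the last step left them, time stands still between calls to the robot, and variables do not carry over. Pictures are saved under pics/ and viewed, about 8 in all and at most 12, crops included, and the job is handed in when it is done.

Besides the shell and the picture viewer there is one more tool, called after "Call:" by a JSON object that holds its "name" and its "arguments". send_rows: Moves the arm, as the interface text tells. Its arguments: {"type":"object","properties":{"translation":{"type":"array"},"rotation":{"type":"array"},"grip":{"type":"array"},"squeeze":{"type":"number"}},"required":["translation","rotation","grip"]}

```bash
mkdir -p pics
cat > h.py <<'E'
import cv2, numpy as np
from scipy.spatial.transform import Rotation as R
from plant import ctrl, eyes, ticket
def snap(name, fn):
    c=eyes.read_camera(name); cv2.imwrite(fn,c["image"]); np.save(fn+'.npy',c,allow_pickle=True); return c
def load(fn): return np.load(fn+'.npy',allow_pickle=True).item()
def px2w(c,u,v,z):
    p=cv2.undistortPoints(np.array([[[u,v]]],float),np.array(c["mtx"]),np.array(c["dist_coeffs"]))[0,0]
    d=R.from_quat(c["orientation"]).as_matrix()@np.array([p[0],p[1],1]); o=np.array(c["xyz"])
    return o+d*(z-o[2])/d[2]
def w2px(c,P):
    Rm=R.from_quat(c["orientation"]).as_matrix().T
    return cv2.projectPoints(np.array(P,float).reshape(-1,1,3),cv2.Rodrigues(Rm)[0],-Rm@np.array(c["xyz"]),np.array(c["mtx"]),np.array(c["dist_coeffs"]))[0][:,0]
E
python3 - <<'E'
from h import *
for n in("top","scene"):
    c=snap(n,f"pics/{n}0.png"); print(n,np.array(c["xyz"]).round(3),np.array(c["orientation"]).round(3))
print(ctrl.get_state())
E
```

```text
top [0.441 0.036 0.976] [-0.7    0.709 -0.062  0.062]
scene [0.932 0.476 0.79 ] [ 0.312  0.894 -0.303 -0.106]
{'time': 0.1, 'qpos': array([-1.41399261e+00,  2.87127703e-01,  1.57800272e+00,  2.63039448e-06,
        1.27859491e+00, -1.50025129e-01]), 'dq': array([ 0.00017343, -0.00314899, -0.00370744,  0.0015223 ,  0.00015107,
       -0.00072159]), 'joint_efforts': array([ 7.54493958e-04, -4.07296228e+01, -2.93699867e+01, -1.25433612e-04,
        3.42006773e-03, -5.09645020e-06]), 'eef_pos': array([ 0.20380225, -0.64293072,  0.24876679]), 'tcp_rot': array([ 9.88254566e-01,  1.52812877e-01, -2.35509086e-06, -1.06633604e-03]), 'contact_force': array([-0.41285525, -0.4233757 , -0.08288937]), 'wrist_torque': array([-0.01281686,  0.01150219, -0.02204112]), 'opening': 0.9986546903307792}
```

View pics/top0.png

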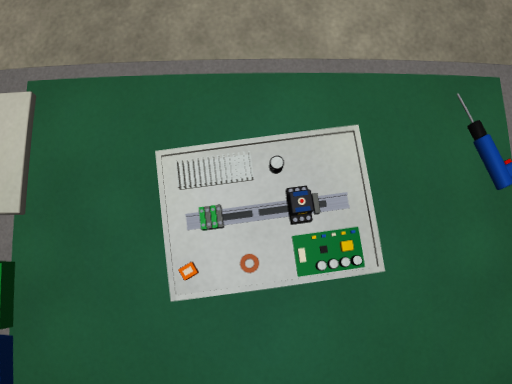

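View pics/scene0.png

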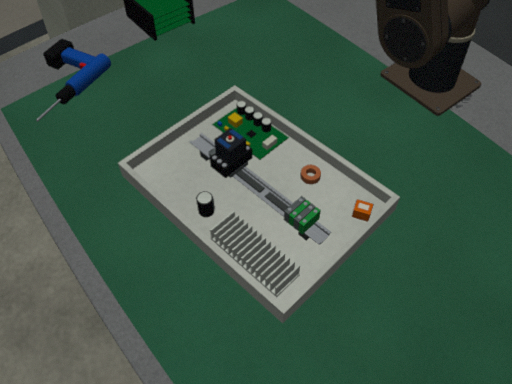

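The top view shows the contactor at about (301,203), the terminal block at (211,217) and the rail tilted slightly. The scene view shows the contactor head at (230,142) and the terminal block at (302,214). Next I'll enlarge both.

Run:
```python
from h import *
a=load("pics/top0.png")["image"][170:245,180:355]; b=load("pics/scene0.png")["image"][115:245,180:340]
a=cv2.resize(a,None,fx=4,fy=4,interpolation=cv2.INTER_CUBIC)
b=cv2.resize(b,None,fx=2.2,fy=2.2,interpolation=cv2.INTER_CUBIC)
o=np.zeros((a.shape[0]+b.shape[0],700,3),np.uint8);o[:a.shape[0],:a.shape[1]]=a;o[a.shape[0]:,:b.shape[1]]=b
cv2.imwrite("pics/crop1.png",o)
```

```text
(no output)
```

View pics/crop1.png

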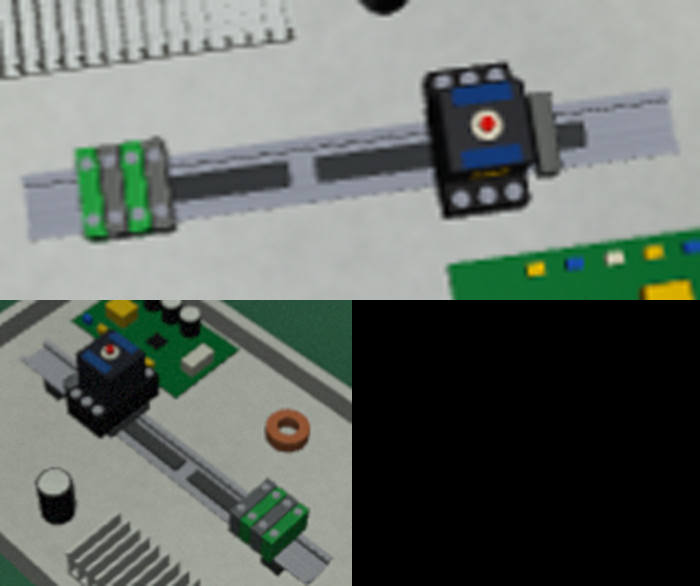

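Run:
```python
from h import *
t=load("pics/top0.png");s=load("pics/scene0.png")
T=lambda u,v,z:px2w(t,180+(u-1.5)/4,170+(v-1.5)/4,z)
p=T(487,123,.113); q=px2w(s,229.7,137.9,.113); print("pin top",p,"scene",q)
l=T(27,208,.03);r=T(673,121,.03); d=(l-r)[:2]; print("rail",l,r,np.linalg.norm(d)); d/=np.linalg.norm(d)
# headings from edges
print("rail yaw (dir of +y) deg",np.degrees(np.arctan2(d[1],d[0])), "angle from world y",np.degrees(np.arctan2(-d[0],d[1])))
n=np.array([-d[1],d[0]])
print("pin offset from rail",(p[:2]-r[:2])@n, (q[:2]-r[:2])@n)
e=T(166,185,.06); f=T(435,143,.069)
print("term face",e,"foot front",f)
print("gap front->term",(e-f)[:2]@d,"pin->foot front",(f-p)[:2]@d, (f-q)[:2]@d, "strip gap mid along from pin",(T(303,168,.03)-p)[:2]@d)
print("term from pin -22.5:",(e-p)[:2]@d-.0225)
st=ctrl.get_state();Rm=R.from_quat(st['tcp_rot']).as_matrix();print(Rm.round(3),d)
```

```text
pin top [ 0.57799323 -0.06369047  0.113     ] scene [ 0.58004886 -0.05914783  0.113     ]
rail [0.54738545 0.17858102 0.03      ] [ 0.59096799 -0.17644496  0.03      ] 0.35769104334133506
rail yaw (dir of +y) deg 96.99854121026806 angle from world y 6.998541210268058
pin offset from rail -0.0008603829492218543 -0.003454191950530067
term face [0.55544699 0.10053235 0.06      ] foot front [ 0.57473825 -0.04109607  0.069     ]
gap front->term 0.1429237117056438 pin->foot front 0.022822652114454372 0.0185643283528297 strip gap mid along from pin 0.09220657820979415
term from pin -22.5: 0.14324636382009817
[[ 0.953  0.302 -0.   ]
 [ 0.302 -0.953  0.002]
 [ 0.    -0.002 -1.   ]] [-0.12184407  0.99254925]
```

The measurements agree: the remaining travel to the terminal block is about 143 mm, the pin is at about (0.579,-0.062), and the rail is 7° off world y. I'll put the jaws along the rail, so that closing centres on the contactor through its low sliding friction.

Call:
{"name": "send_rows", "arguments": {"translation": [[0,0,0],[0,0,0],[0,0,0],[0.8,-0.95,0],[0.8,-0.95,0]], "rotation": [[0,0,0.7],[0,0,0.7],[0,0,0.7],[0,0,0],[0,0,0]], "grip": [85,85,85,85,85], "squeeze": 25}}

```text
time: 0.72
eef_pos: [0.2445, -0.5801, 0.2491]
tcp_rot: [0.998, 0.061, -0.0, -0.001]
contact_force: [0.8, -0.2, 0.2]
opening: 0.993
```

Call:
{"name": "send_rows", "arguments": {"translation": [[0.8,-0.95,0],[0.8,-0.95,0],[0.8,-0.95,0],[0.8,-0.95,0],[0.8,-0.95,0]], "rotation": [[0,0,0],[0,0,0],[0,0,0],[0,0,0],[0,0,0]], "grip": [85,85,85,85,85]}}

```text
time: 1.35
eef_pos: [0.3464, -0.4234, 0.2495]
tcp_rot: [0.998, 0.062, -0.0, -0.0]
contact_force: [0.3, 0.3, 0.0]
opening: 0.992
```

Call:
{"name": "send_rows", "arguments": {"translation": [[0.8,-0.95,0],[0.8,-0.95,0],[0.8,-0.95,0],[0.8,-0.95,0],[0.8,-0.95,0]], "rotation": [[0,0,0],[0,0,0],[0,0,0],[0,0,0],[0,0,0]], "grip": [85,85,85,85,85]}}

```text
time: 1.98
eef_pos: [0.4478, -0.2673, 0.2495]
tcp_rot: [0.998, 0.062, -0.0, -0.0]
contact_force: [0.0, -0.8, 1.0]
opening: 0.996
```

Call:
{"name": "send_rows", "arguments": {"translation": [[0.8,-0.95,0],[0.8,-0.95,0],[0.8,-0.95,0],[0.8,-0.95,0],[0,0,0]], "rotation": [[0,0,0],[0,0,0],[0,0,0],[0,0,0],[0,0,0]], "grip": [85,85,85,85,85]}}

```text
time: 2.6
eef_pos: [0.5292, -0.1417, 0.2495]
tcp_rot: [0.998, 0.063, -0.0, -0.0]
contact_force: [-0.3, -0.1, -0.4]
opening: 0.994
```

Call:
{"name": "send_rows", "arguments": {"translation": [[0.66,-0.82,0],[0.66,-0.82,0],[0.66,-0.82,0],[0,0,0.9],[0,0,0.9]], "rotation": [[0,0,0],[0,0,0],[0,0,0],[0,0,0],[0,0,0]], "grip": [85,85,85,85,85]}}

```text
time: 3.22
eef_pos: [0.5785, -0.0637, 0.1954]
tcp_rot: [0.998, 0.062, 0.0, 0.0]
contact_force: [-0.5, -0.7, -0.8]
opening: 0.998
```

Call:
{"name": "send_rows", "arguments": {"translation": [[0,0,0.9],[0,0,0.5],[0,0,0]], "rotation": [[0,0,0],[0,0,0],[0,0,0]], "grip": [85,85,85]}}

```text
time: 3.6
eef_pos: [0.5776, -0.0635, 0.1527]
tcp_rot: [0.998, 0.061, -0.001, -0.0]
contact_force: [0.8, 0.5, 0.2]
opening: 0.998
```

Run:
```python
from h import *
c=snap("scene","pics/s1.png")
cv2.imwrite("pics/s1c.png",cv2.resize(c["image"][40:240,130:330],None,fx=3,fy=3,interpolation=cv2.INTER_CUBIC))
```

```text
(no output)
```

View pics/s1c.png

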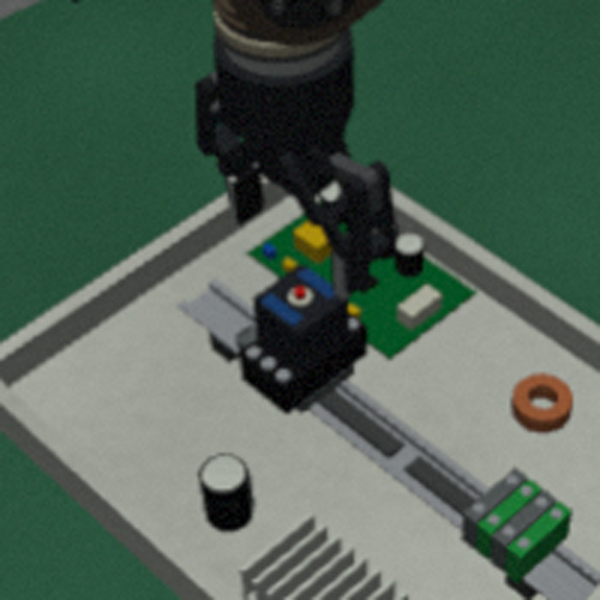

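The crop shows the gripper above the contactor with its jaws along the rail and both fingers clear. The pin is visible at crop (300,293). Descending 57 mm more.

Call:
{"name": "send_rows", "arguments": {"translation": [[0,0,0.65],[0,0,0.65],[0,0,0.6],[0,0,0]], "rotation": [[0,0,0],[0,0,0],[0,0,0],[0,0,0]], "grip": [85,85,85,85]}}

```text
time: 4.15
eef_pos: [0.5769, -0.0625, 0.0942]
tcp_rot: [0.998, 0.062, -0.002, -0.001]
contact_force: [-0.0, 0.2, -0.4]
opening: 0.997
```

Call:
{"name": "send_rows", "arguments": {"translation": [[0,0,0],[0,0,0],[0,0,0],[0,0,0],[0,0,0]], "rotation": [[0,0,0],[0,0,0],[0,0,0],[0,0,0],[0,0,0]], "grip": [60,52,48,45,42], "squeeze": 25}}

```text
time: 4.78
eef_pos: [0.5789, -0.0629, 0.0977]
tcp_rot: [0.998, 0.062, 0.0, -0.0]
contact_force: [0.0, 1.9, 3.2]
opening: 0.518
```

Call:
{"name": "send_rows", "arguments": {"translation": [[0,0,0],[0,0,0]], "rotation": [[0,0,0],[0,0,0]], "grip": [30,30]}}

```text
time: 5.03
eef_pos: [0.579, -0.0629, 0.0977]
tcp_rot: [0.998, 0.062, 0.0, -0.0]
contact_force: [-2.0, 2.4, 5.8]
opening: 0.523
```

Run:
```python
from h import *
c=snap("scene","pics/s2.png")
cv2.imwrite("pics/s2c.png",cv2.resize(c["image"][60:220,150:310],None,fx=3.5,fy=3.5,interpolation=cv2.INTER_CUBIC))
```

```text
(no output)
```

View pics/s2c.png

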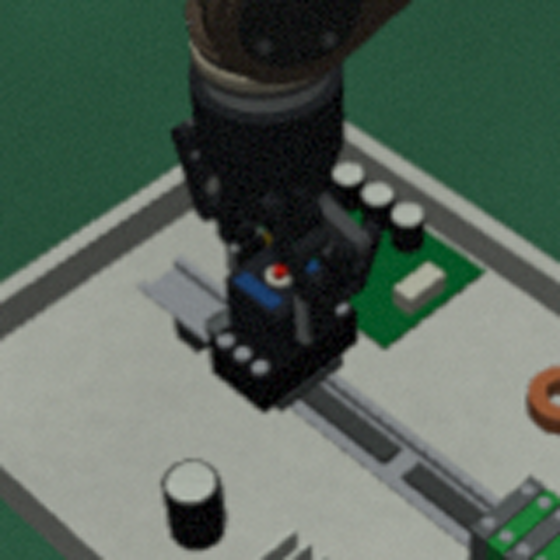

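The contactor is held: the opening is 44.7 mm, which matches the 45 mm head, and the pin stands proud at crop (278,270). Now slide about 66 mm, still short of the notch range.

Call:
{"name": "send_rows", "arguments": {"translation": [[0,-0.2,0],[0,-0.4,0],[0,-0.4,0]], "rotation": [[0,0,0],[0,0,0],[0,0,0]], "grip": [30,30,30]}}

```text
time: 5.45
eef_pos: [0.5755, -0.035, 0.0977]
tcp_rot: [0.998, 0.062, 0.001, 0.002]
contact_force: [0.8, -7.3, 3.9]
opening: 0.516
```

Call:
{"name": "send_rows", "arguments": {"translation": [[0,-0.4,0],[0,-0.4,0],[0,-0.4,0],[0,0,0]], "rotation": [[0,0,0],[0,0,0],[0,0,0],[0,0,0]], "grip": [30,30,30,30]}}

```text
time: 5.95
eef_pos: [0.5708, 0.0027, 0.0977]
tcp_rot: [0.998, 0.062, 0.0, 0.0]
contact_force: [-1.9, 0.1, 5.6]
opening: 0.523
```

Call:
{"name": "send_rows", "arguments": {"translation": [[0,-0.05,0],[0,-0.05,0],[0,-0.05,0],[0,-0.05,0]], "rotation": [[0,0,0],[0,0,0],[0,0,0],[0,0,0]], "grip": [30,30,30,30]}}

```text
time: 6.45
eef_pos: [0.5702, 0.0076, 0.0977]
tcp_rot: [0.998, 0.062, 0.0, 0.001]
contact_force: [-1.7, -3.2, 5.4]
opening: 0.521
```

Call:
{"name": "send_rows", "arguments": {"translation": [[0,-0.05,0],[0,-0.05,0]], "rotation": [[0,0,0],[0,0,0]], "grip": [30,30]}}

```text
time: 6.7
eef_pos: [0.5698, 0.0106, 0.0977]
tcp_rot: [0.998, 0.062, 0.0, 0.001]
contact_force: [-1.1, -3.4, 4.6]
opening: 0.518
```

Call:
{"name": "send_rows", "arguments": {"translation": [[0,-0.05,0],[0,-0.05,0]], "rotation": [[0,0,0],[0,0,0]], "grip": [30,30]}}

```text
time: 6.95
eef_pos: [0.5694, 0.0136, 0.0977]
tcp_rot: [0.998, 0.062, 0.0, 0.001]
contact_force: [-1.1, -2.5, 6.9]
opening: 0.523
```

Call:
{"name": "send_rows", "arguments": {"translation": [[0,-0.05,0]], "rotation": [[0,0,0]], "grip": [30]}}

```text
time: 7.08
eef_pos: [0.5693, 0.0151, 0.0977]
tcp_rot: [0.998, 0.062, 0.0, 0.001]
contact_force: [-1.6, -3.8, 5.3]
opening: 0.524
```

Call:
{"name": "send_rows", "arguments": {"translation": [[0,-0.05,0]], "rotation": [[0,0,0]], "grip": [30]}}

```text
time: 7.2
eef_pos: [0.5691, 0.0166, 0.0977]
tcp_rot: [0.998, 0.062, 0.0, 0.001]
contact_force: [-1.4, -3.2, 4.8]
opening: 0.522
```

The steady drag is about 3 N, with no notch yet. Continuing in 1.5 mm rows.

Call:
{"name": "send_rows", "arguments": {"translation": [[0,-0.05,0]], "rotation": [[0,0,0]], "grip": [30]}}

```text
time: 7.32
eef_pos: [0.5689, 0.0181, 0.0977]
tcp_rot: [0.998, 0.062, 0.0, 0.001]
contact_force: [-0.9, -3.6, 5.9]
opening: 0.516
```

Call:
{"name": "send_rows", "arguments": {"translation": [[0,-0.05,0]], "rotation": [[0,0,0]], "grip": [30]}}

```text
time: 7.45
eef_pos: [0.5687, 0.0196, 0.0977]
tcp_rot: [0.998, 0.062, 0.0, 0.001]
contact_force: [-1.0, -3.9, 5.6]
opening: 0.524
```

Call:
{"name": "send_rows", "arguments": {"translation": [[0,-0.05,0]], "rotation": [[0,0,0]], "grip": [30]}}

```text
time: 7.58
eef_pos: [0.5685, 0.0213, 0.0977]
tcp_rot: [0.998, 0.062, 0.0, 0.0]
contact_force: [-1.5, -0.1, 6.0]
opening: 0.525
```

Call:
{"name": "send_rows", "arguments": {"translation": [[0,-0.05,0]], "rotation": [[0,0,0]], "grip": [30]}}

```text
time: 7.7
eef_pos: [0.5682, 0.0234, 0.0977]
tcp_rot: [0.998, 0.062, 0.0, -0.0]
contact_force: [-1.1, 0.7, 5.3]
opening: 0.521
```

Call:
{"name": "send_rows", "arguments": {"translation": [[0,-0.05,0]], "rotation": [[0,0,0]], "grip": [30]}}

```text
time: 7.82
eef_pos: [0.5679, 0.0256, 0.0977]
tcp_rot: [0.998, 0.062, 0.0, -0.001]
contact_force: [-1.8, 6.6, 7.0]
opening: 0.522
```

Call:
{"name": "send_rows", "arguments": {"translation": [[0,0,0]], "rotation": [[0,0,0]], "grip": [30]}}

```text
time: 7.95
eef_pos: [0.5677, 0.0273, 0.0977]
tcp_rot: [0.998, 0.062, 0.0, -0.002]
contact_force: [-1.6, 11.9, 8.0]
opening: 0.52
```

Run:
```python
from h import *
a=load("pics/s2.png")["image"]
c=snap("scene","pics/s3.png");b=c["image"]
st=load("pics/s2.png")
def crop(c,P):
    u,v=w2px(c,P)[0]; print(u,v);u,v=int(u),int(v)
    return cv2.resize(c["image"][v-25:v+25,u-25:u+25],None,fx=7,fy=7,interpolation=cv2.INTER_CUBIC)
s=ctrl.get_state();print(s["eef_pos"],s["contact_force"])
p=s["eef_pos"].copy();p[2]=.111
cv2.imwrite("pics/s3c.png",np.hstack([crop(st,[.579,-.0629,.111]),crop(c,p)]))
```

```text
[0.56769332 0.02749108 0.09768596] [-2.37647194 10.68515867  6.16443748]
229.02960515094287 137.24813128610498
263.3937142366104 162.76289125253544
```

View pics/s3c.png

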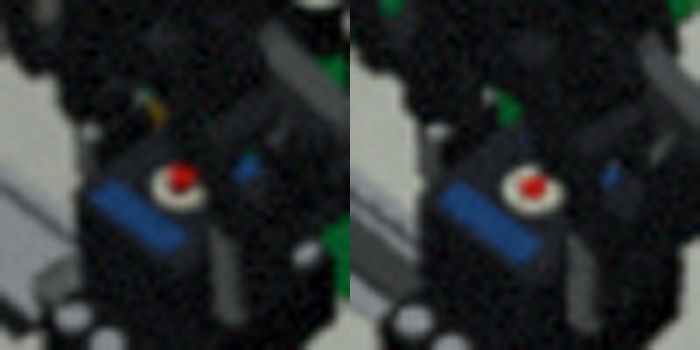

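The notch is clicking in. The pin (right crop, 533,186) has sunk almost flush compared with proud before (182,178). The tool still feels an 11 N pull forward, so I'll advance until that vanishes.

Call:
{"name": "send_rows", "arguments": {"translation": [[0,-0.05,0],[0,0,0]], "rotation": [[0,0,0],[0,0,0]], "grip": [30,30]}}

```text
time: 8.25
eef_pos: [0.5676, 0.0281, 0.0977]
tcp_rot: [0.998, 0.062, 0.0, -0.001]
contact_force: [-1.5, 6.0, 7.1]
opening: 0.523
```

Call:
{"name": "send_rows", "arguments": {"translation": [[0,-0.03,0],[0,0,0]], "rotation": [[0,0,0],[0,0,0]], "grip": [30,30]}}

```text
time: 8.5
eef_pos: [0.5676, 0.0284, 0.0977]
tcp_rot: [0.998, 0.062, 0.0, -0.001]
contact_force: [-1.5, 4.1, 5.9]
opening: 0.522
```

Call:
{"name": "send_rows", "arguments": {"translation": [[0,-0.02,0],[0,0,0],[0,0,0]], "rotation": [[0,0,0],[0,0,0],[0,0,0]], "grip": [30,30,30]}}

```text
time: 8.88
eef_pos: [0.5676, 0.0286, 0.0977]
tcp_rot: [0.998, 0.062, 0.0, -0.001]
contact_force: [-2.5, 2.7, 5.5]
opening: 0.527
```

Run:
```python
from h import *
st=load("pics/s2.png");c=snap("scene","pics/s4.png")
def crop(c,P):
    u,v=w2px(c,P)[0];u,v=int(u),int(v)
    return cv2.resize(c["image"][v-18:v+14,u-16:u+16],None,fx=11,fy=11,interpolation=cv2.INTER_CUBIC)
s=ctrl.get_state();print(s["eef_pos"],s["contact_force"],s["dq"].round(4))
p=s["eef_pos"].copy();p[2]=.111
cv2.imwrite("pics/s4c.png",np.hstack([crop(st,[.579,-.0629,.111]),crop(c,p)]))
```

```text
[0.56756399 0.02863759 0.09766446] [-1.86303038  2.88368814  6.06749192] [-0.0005  0.0002  0.     -0.0009 -0.001  -0.0008]
```

View pics/s4c.png

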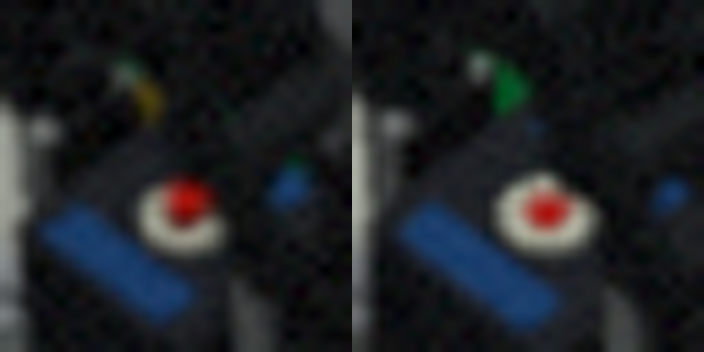

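The pin (right crop, 545,212) now lies nearly flush and centred in its washer. The slide of 92 mm matches the gap seen in the strip, and the arm is still with only about 3 N along the rail.

```bash
python3 -c "
from plant import ticket; print(ticket.sign_off())"
```

```text
the job is handed in; nothing more can be done
None
```

The contactor is seated in the notch and still held at a 25 N squeeze. I gripped its head with the jaws along the rail, slid it about 92 mm towards the terminal block, and handed the job in at about 9 s.

- **Feel:** the sliding drag was about 3 N. It then turned into a forward pull of up to 12 N as the ball dropped in. I eased the arm forward until only about 3 N was left, no more than the rail friction.
- **Pin:** in the last crop the red pin sits nearly flush, where it stood proud at the start.
- **Position:** the 92 mm slide matches where the gap in the rail strip had measured (92 mm). That leaves roughly 50 mm clear of the terminal block.
- **Grip and stillness:** the last opening read about 45 mm, which matches the head, and the arm was at rest.
- **Loose parts:** I never went near them. I did not check them in a final picture.

No check failed. Two disagreed slightly: the two cameras differed by about 5 mm on where the contactor started, and a steady 6 N upward force stayed on the tool while gripping. Neither affected the result.

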